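# Turn the row of dismantled parts round for refitting

### The job

The four parts in the green rack stand from left to right (as the robot sees them) in the order in which they came off the instrument. Move them all to the blue rack in the reverse order, so that the part now farthest left ends in the bay farthest right, the second from the left in the second from the right, and so on. Set each one down the same way up as it stands now, in the middle of its bay, and leave the side cutters and the roll of tape alone.

Things in the scene. Friction and masses are not known exactly. Their poses are not given: they have to be found in the camera images.
- terminals_centre (a point): Loose part: block of rail terminals, grey plates with two blue ones, 45 x 57 x 36 mm (x, y, z). The point is its centre, 18 mm above its underside; z up, the 45 mm width along its x axis (grip across that).
- battery_centre (a point): Loose part: black block battery with an orange front, lying flat, 26 x 52 x 17 mm (x, y, z). The point is its centre, 8.5 mm above its underside; z up, the 26 mm width along its x axis (grip across that).
- gland_centre (a point): Loose part: grey plastic cable gland standing on its thread, 26 x 30 mm, 45 mm tall. The point is on its axis half-way up, 22.5 mm above its underside; z up. It is a 19 mm thread up to 16 mm, a 30 mm collar at 16 to 25 mm and a cap with 24 mm between flats along its x axis from 25 to 45 mm: grip the cap.
- union_centre (a point): Loose part: brass pipe union standing on its nut, 22 x 25 mm, 48 mm tall. The point is on its axis half-way up, 24 mm above its underside; z up. The hexagon nut has 22 mm between flats along its x axis up to 12 mm, a smaller hexagon (20 mm) lies at 18 to 28 mm and a 14 mm stem above.
- green_rack: Fixed rack that holds the parts at the start: an aluminium plate 94 x 334 x 4 mm with 10 mm high black end caps and four green trays in a row. Origin: centre of its underside, on the worktop; x away from the robot, y along the row to the left (within 0.1 rad), z up. Tray centres at x = 0 and y = +123, +41, -41, -123 mm.
- tray_terminals: The green tray of the green rack in which the terminal block stands at the start (the four trays look alike and are fixed), 88 x 80 x 7 mm (x, y, z), open above, floor 3 mm thick, lip 4 mm high above the floor and 3 mm wide. Origin: centre of its underside, 4 mm above the worktop; axes as the rack's.
- tray_battery: The green tray of the green rack in which the battery stands at the start (the four trays look alike and are fixed), 88 x 80 x 7 mm (x, y, z), open above, floor 3 mm thick, lip 4 mm high above the floor and 3 mm wide. Origin: centre of its underside, 4 mm above the worktop; axes as the rack's.
- tray_gland: The green tray of the green rack in which the cable gland stands at the start (the four trays look alike and are fixed), 88 x 80 x 7 mm (x, y, z), open above, floor 3 mm thick, lip 4 mm high above the floor and 3 mm wide. Origin: centre of its underside, 4 mm above the worktop; axes as the rack's.
- tray_union: The green tray of the green rack in which the brass union stands at the start (the four trays look alike and are fixed), 88 x 80 x 7 mm (x, y, z), open above, floor 3 mm thick, lip 4 mm high above the floor and 3 mm wide. Origin: centre of its underside, 4 mm above the worktop; axes as the rack's.
- blue_rack: Fixed rack that shall receive the parts, empty at the start: the same plate with blue end caps and four blue trays (the bays) in a row. Origin: centre of its underside, on the worktop; x away from the robot, y along the row to the left (within 0.1 rad), z up. Bay centres at x = 0 and y = +123, +41, -41, -123 mm; each bay is 82 x 74 mm inside, its floor 7 mm above the worktop, its lip 11 mm above the worktop.
- cutters: Bystander, to be left alone: side cutters with orange and black handles lying at the right, 58 x 129 x 13 mm; origin at the centre of its underside.
- tape: Bystander, to be left alone: roll of blue tape at the right, 68 mm across, 19 mm high; origin at the centre of its underside.
There are look-alikes about, which are no part of the job. Leave any red look-alike of the part that bears terminals_centre alone.

How it is judged:
By the outcome, as a careful person would: the job done as asked, in the order asked, and still so for the second after the job is handed in, with the robot touching nothing.
It also fails if it takes over 88 s, if anything falls off the work surface, if the arm or the gripper's body presses on something with over 40 N, if the wrist force passes 120 N, or if a joint passes its speed limit or range.

### The arm

A 6-joint arm with a two-finger parallel gripper is mounted at the origin on a cart in front of the work surface, level with it; the furniture and walls round the work are solid. World frame = base frame: x ahead of the robot, y to its left, z up, the work surface at z = 0. Lengths are in m, angles in rad, forces in N, time in s.
With the tool pointing down it reaches from about 0.3 to 0.875 m from the base axis. Payload 6.4 kg.
Tool frame: the origin (TCP) lies midway between the tips of the shut fingers; the grasp point (between the pads) lies 19 mm behind it; z points along the fingers, y is the direction in which the jaws open and shut (so a half turn about z gives the same grasp; the last joint's range is limited). The gripper opens to 85 mm and grips with 20 to 120 N. Pads are 22 mm wide; open, the fingers measure 114 mm over their backs; the gripper's body (76 mm by 85 mm) begins 54 mm behind the grasp point. The pads swing forward as they close: fully open they stand 13 mm farther back than shut.
Start: joints at [-1.488, 0.181, 1.607, -0, 1.354, -0.206], TCP at [0.164, -0.551, 0.231] pointing down, gripper open.
Joint ranges: [-2.99, 2.99], [-0.89, 2.07], [0.3, 2.58], [-1.14, 4.28], [0, 2.63], [-3.12, 3.12]. Speed limits (rad/s): [2.57, 2.57, 3.01, 3.14, 3.14, 3.14].

### API

Orientations are given as a unit quaternion [w, x, y, z].
In Python, from bench import ctrl gives the robot as it stands. The module is installed in compiled form; this text tells all that it offers.
- The arm moves only by the tool arm_command, never from a script. Its argument "plan" is one flat list of numbers, 4 for each row, row after row: the shift along the tool's x, y, z in mm, then the turn about the tool's z in rad. A call has 1 to 20 rows; each row shifts and turns the commanded pose from where the row before left it, along the tool's axes as they then stand; what a row does not reach is not made up. A row lasts 1/10 s, in which the tool goes at most 50 mm and 8.59 degrees, less where a joint would pass 70% of its speed; a pose out of reach is approached as far as the arm can. A call is refused whole if a number of a shift passes 50 or a number of a turn 0.15, either way. A call with a gripper value outside its range is refused whole. "grip" is the opening, from 0 (shut) to 1 (fully open), set as the call begins (left out, the last holds). The fingers move at their own pace and stop on an object; the grip force is fixed at half the most. Time passes only in rows, so rows that do not move let the fingers close. It gives the time, the measured TCP pose, the force and the opening at its end, in the units of the state.
- ctrl.get_obs(): the state, without advancing time (a new reading comes with each control period).
- ctrl.camera(name): name is "scene" or "side" or "wrist"; returns a dict with "color" (420x560x3 uint8, red, green, blue), "camera_matrix" (3x3 intrinsics, pixels), "eye" and "attitude" of the camera in the world; the wrist camera has in their place "T_tool_cam" (4x4, takes a point from camera to tool coordinates, whose origin is the TCP and whose axes are the flange's). Camera axes: x right, y up, looking along -z (the intrinsics and any distortion apply to the point x, -y, -z); pixel columns grow to the right and rows downward; lengths in m; the calibration is good to about 2 mm. The wrist camera is an equidistant fisheye: a pixel r from the principal point sees the ray r / f radians off the axis. A picture is of the moment at which its call begins: read the wrist's pose just before it. There is no depth.
- ctrl.hand_in(): hands the job in, once; it reports no verdict.
The state is a dict: "time_s": time; "q": joint angles; "dq": joint speeds; "joint_efforts": joint torques, N m; "eef_pos": TCP position; "eef_rot": TCP orientation; "wrist_force": force on the tool from outside, world axes, zero at the start; "torque": the same for the moment, N m; "opening": opening from 0.0 (shut) to 1.0 (fully open).
Only numpy, scipy, OpenCV 4.12 (cv2) and the standard library are available. Lean on these libraries where they do the work, as an engineer would, in place of code of your own. Each camera call takes 0.05 s, during which the arm holds its last target. There are 200 camera calls.

## Working session

There is one attempt and no reset: what is moved stays moved. The work goes in short steps, Python scripts to look and compute and a tool call to move; the robot and the scene stay as the last step left them, time stands still between calls to the robot, and variables do not carry over. Pictures are saved under pics/ and viewed, about 12 in all and at most 16, crops included, and the job is handed in when it is done.

Besides the shell and the picture viewer there is one more tool, called after ">>>" as a command line: name --argument value ..., lists and objects as JSON in quotes. arm_command: Moves the arm, as the interface text tells. Its arguments: {"type":"object","properties":{"plan":{"type":"array","items":{"type":"number"}},"grip":{"type":"number"}},"required":["plan"]}

```bash
mkdir -p pics
python3 - <<'E'
from bench import ctrl
import cv2, numpy as np, pickle
o=ctrl.get_obs(); print({k:np.round(v,4).tolist() for k,v in o.items()})
d={}
for n in("scene","side","wrist"):
    c=ctrl.camera(n); d[n]=c
    cv2.imwrite(f"pics/{n}0.png",c["color"][:,:,::-1])
    print(n,{k:np.round(v,4).tolist() for k,v in c.items() if k!="color"})
d["obs"]=o
pickle.dump(d,open("d0.pkl","wb"))
E
```

```text
{'time_s': 0.0, 'q': [-1.4883, 0.1815, 1.608, -0.0, 1.3538, -0.2063], 'dq': [0.0003, 0.0012, -0.0013, 0.0001, -0.0004, 0.0004], 'joint_efforts': [-0.0002, -44.4872, -35.1337, -0.0002, 0.0094, 0.0], 'eef_pos': [0.1637, -0.5506, 0.2304], 'eef_rot': [-0.0009, 0.9896, 0.1439, 0.0], 'wrist_force': [-0.0967, 0.4468, -0.3845], 'torque': [0.0544, 0.016, -0.0354], 'opening': 1.0}
scene {'camera_matrix': [[389.1484, 0.0, 276.3715], [0.0, 389.1484, 205.7221], [0.0, 0.0, 1.0]], 'eye': [0.1664, 0.7188, 0.6989], 'attitude': [-0.2209, -0.1038, 0.4204, 0.8739]}
side {'camera_matrix': [[432.8217, 0.0, 286.9783], [0.0, 432.8217, 213.814], [0.0, 0.0, 1.0]], 'eye': [0.3882, -0.851, 0.7515], 'attitude': [0.895, 0.4348, -0.0331, -0.0937]}
wrist {'camera_matrix': [[325.1923, 0.0, 280.5025], [0.0, 325.1923, 205.8378], [0.0, 0.0, 1.0]], 'T_tool_cam': [[0.0003, 0.9581, 0.2863, 0.0738], [1.0, -0.0, -0.0007, -0.0013], [-0.0007, 0.2863, -0.9581, -0.1438], [0.0, 0.0, 0.0, 1.0]]}
```

View pics/scene0.png

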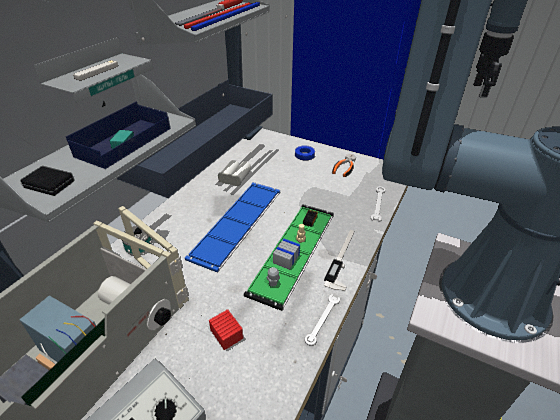

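View pics/side0.png

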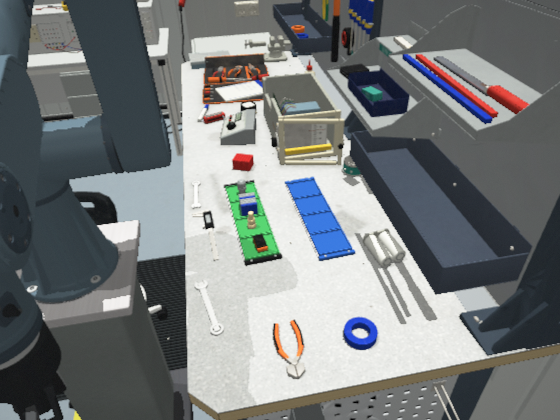

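The scene view shows the parts in the green rack, left to right: gland (273,275), terminals (286,252), union (301,233) and battery (311,215). The blue rack is at (235,225).

There are two terminal-block candidates. The grey one with blue plates at (286,252) in the green rack fits the description. The red one at (225,328), on the bench, is the look-alike.

```bash
cat > h.py <<'E'
import numpy as np, cv2
from scipy.spatial.transform import Rotation as R
def Rq(q): return R.from_quat([q[1],q[2],q[3],q[0]]).as_matrix()
def cam_pose(c,obs=None):
    if "eye" in c: return Rq(c["attitude"]),np.array(c["eye"])
    T=np.array(c["T_tool_cam"]);Rt=Rq(obs["eef_rot"]);return Rt@T[:3,:3],Rt@T[:3,3]+np.array(obs["eef_pos"])
def ray(c,uv,obs=None):
    K=np.array(c["camera_matrix"]);Rm,e=cam_pose(c,obs)
    p=np.array([(uv[0]-K[0,2])/K[0,0],(uv[1]-K[1,2])/K[1,1]])
    if "eye" in c: d=np.array([p[0],-p[1],-1])
    else:
        r=np.hypot(*p); s=np.sin(r)/max(r,1e-9); d=np.array([p[0]*s,-p[1]*s,-np.cos(r)])
    return e,Rm@d/np.linalg.norm(d)
def onz(c,uv,z,obs=None):
    e,d=ray(c,uv,obs); return e+d*(z-e[2])/d[2]
def proj(c,P,obs=None):
    K=np.array(c["camera_matrix"]);Rm,e=cam_pose(c,obs)
    q=(np.atleast_2d(P)-e)@Rm; x,y,z=q[:,0],-q[:,1],-q[:,2]
    if "eye" in c: a,b=x/z,y/z
    else:
        h=np.hypot(x,y);t=np.arctan2(h,z);a,b=x/h*t,y/h*t
    return np.stack([a*K[0,0]+K[0,2],b*K[1,1]+K[1,2]],1)
def tri(rays):
    A=0;b=0
    for e,d in rays:
        M=np.eye(3)-np.outer(d,d);A=A+M;b=b+M@e
    return np.linalg.solve(A,b)
E
python3 - <<'E'
from h import *; import pickle
d=pickle.load(open("d0.pkl","rb"));s=d["scene"];k=d["side"]
for n,a,b in [("gland",(273,275),(241,185)),("term",(286,252),(248,204)),("union",(301,233),(252,220)),("batt",(311,215),(260,242))]:
    p=tri([ray(s,a),ray(k,b)]);print(n,p.round(3),onz(s,a,.02).round(3),onz(k,b,.02).round(3))
for n,c,a in [("blue s",s,(235,227)),("blue k",k,(319,218))]: print(n,onz(c,a,.008).round(3))
a=cv2.resize(s["color"][180:310,180:345],(800,630))[:300*2];b=cv2.resize(k["color"][165:270,215:360],None,fx=5.5,fy=5.5)
cv2.imwrite("pics/c1.png",a[:,:,::-1])
E
```

```text
gland [0.447 0.208 0.034] [0.452 0.197 0.02 ] [0.448 0.228 0.02 ]
term [0.456 0.122 0.025] [0.46  0.118 0.02 ] [0.456 0.129 0.02 ]
union [0.455 0.046 0.027] [0.457 0.039 0.02 ] [0.458 0.055 0.02 ]
batt [ 0.464 -0.038  0.021] [ 0.464 -0.039  0.02 ] [ 0.465 -0.037  0.02 ]
blue s [0.626 0.089 0.008]
blue k [0.639 0.038 0.008]
```

View pics/c1.png

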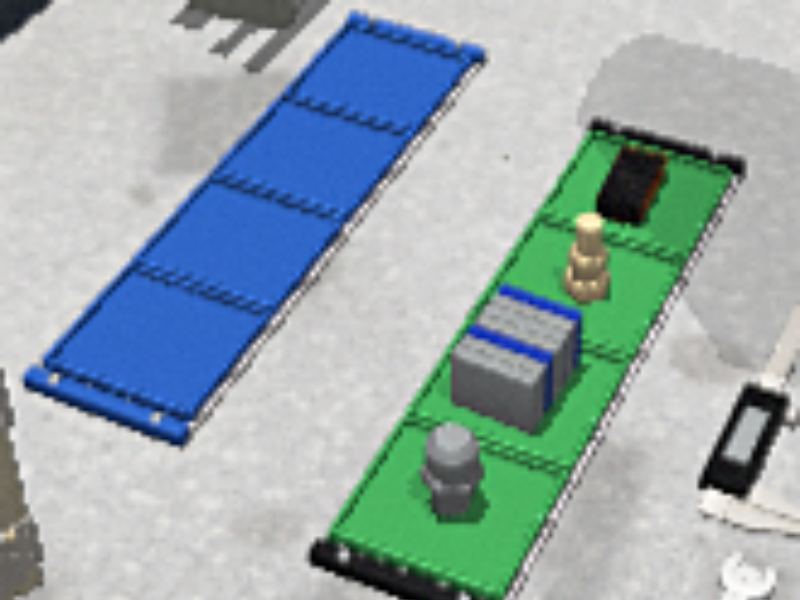

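The crop confirms the grey and blue block at crop (515,360) is the terminals part. Left to right the order is gland, terminals, union, battery. I'm moving the wrist camera over the racks now.

>>> arm_command --plan '[0,0,-35,0.145,0,0,-35,0.145,24,-40,0,0,24,-40,0,0,24,-40,0,0,24,-40,0,0,24,-40,0,0,24,-40,0,0,24,-40,0,0,24,-40,0,0,24,-40,0,0,24,-40,0,0,24,-40,0,0,24,-40,0,0,24,-40,0,0,24,-40,0,0,0,0,0,0,0,0,0,0,0,0,0,0]'

```text
time_s: 2.05
eef_pos: [0.5, 0.0078, 0.301]
eef_rot: [0.0, 1.0, -0.001, -0.0]
wrist_force: [-0.8, 0.4, -0.3]
opening: 1.001
```

```bash
cat > shot.py <<'E'
import sys,pickle,cv2
from bench import ctrl
n=sys.argv[1]; o=ctrl.get_obs(); c=ctrl.camera("wrist")
pickle.dump((c,o),open(f"{n}.pkl","wb")); cv2.imwrite(f"pics/{n}.png",cv2.resize(c["color"],(800,600),interpolation=cv2.INTER_CUBIC)[:,:,::-1])
print(o["eef_pos"].round(4) if hasattr(o["eef_pos"],"round") else o["eef_pos"],o["eef_rot"],o["opening"],o["time_s"])
E
python3 shot.py w1
```

```text
[0.5    0.0078 0.301 ] [ 1.16586787e-04  9.99999586e-01 -8.10950295e-04 -3.95764634e-04] 1.000520321034154 2.05
```

View pics/w1.png

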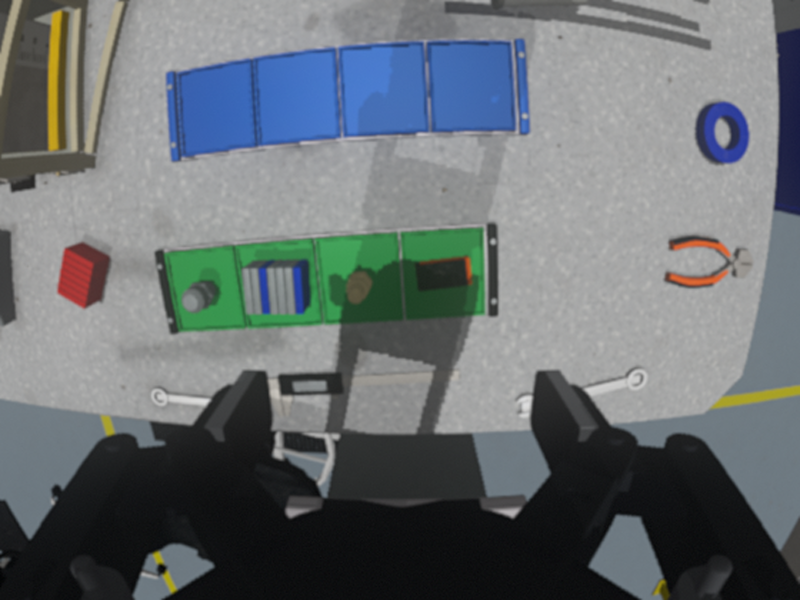

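The view shows the blue rack spanning (170,115)–(525,85) and the green rack (165,290)–(490,270). The parts are at gland (200,295), terminals (276,287), union (359,286) and battery (444,273). Next I need a second wrist view for heights.

>>> arm_command --plan '[5,-45,20,0,5,-45,20,0,0,-45,20,0,0,0,0,0,0,0,0,0]'

```text
time_s: 2.6
eef_pos: [0.5102, 0.1429, 0.2408]
eef_rot: [0.0, 1.0, -0.0, -0.001]
wrist_force: [-0.6, 0.2, 0.8]
opening: 1.0
```

```bash
python3 shot.py w2
python3 - <<'E'
from h import *; import pickle
V=[pickle.load(open(f"w{i}.pkl","rb")) for i in(1,2)]
def mask(c,lo,hi):
    h=cv2.cvtColor(c["color"],cv2.COLOR_RGB2HSV);m=cv2.inRange(h,lo,hi);m=cv2.morphologyEx(m,cv2.MORPH_CLOSE,np.ones((7,7)))
    n,l,s,_=cv2.connectedComponentsWithStats(m);i=1+np.argmax(s[1:,4]);return (l==i).astype(np.uint8)
for nm,lo,hi in[("green",(50,90,20),(75,255,255)),("blue",(102,120,50),(118,255,255))]:
  for z in(0.0,0.011):
   for c,o in V:
    m=mask(c,lo,hi);ct=max(cv2.findContours(m,0,1)[0],key=len)[:,0]
    P=np.array([onz(c,p,z,o)[:2] for p in ct]).astype(np.float32)*1000
    r=cv2.minAreaRect(P);print(nm,z,np.round(r[0],1),np.round(r[1],1),round(r[2],2))
E
```

```text
[0.5102 0.1429 0.2408] [ 2.85356984e-04  9.99999706e-01 -4.51105550e-04 -5.50530905e-04] 0.9995978030432372 2.6
green 0.0 [453.  94.] [ 89.6 334.8] 3.56
green 0.0 [452.6  87.3] [ 90.3 337.1] 3.6
green 0.011 [456.   91.9] [ 87.4 326.5] 3.56
green 0.011 [456.3  88.9] [ 87.8 327.5] 3.6
blue 0.0 [639.9  67.2] [ 92.4 358.3] 3.02
blue 0.0 [640.3  64. ] [ 94.  360.2] 3.11
blue 0.011 [638.2  65.7] [ 90.1 349.4] 3.02
blue 0.011 [638.6  66.3] [ 91.3 349.9] 3.11
```

View pics/w2.png

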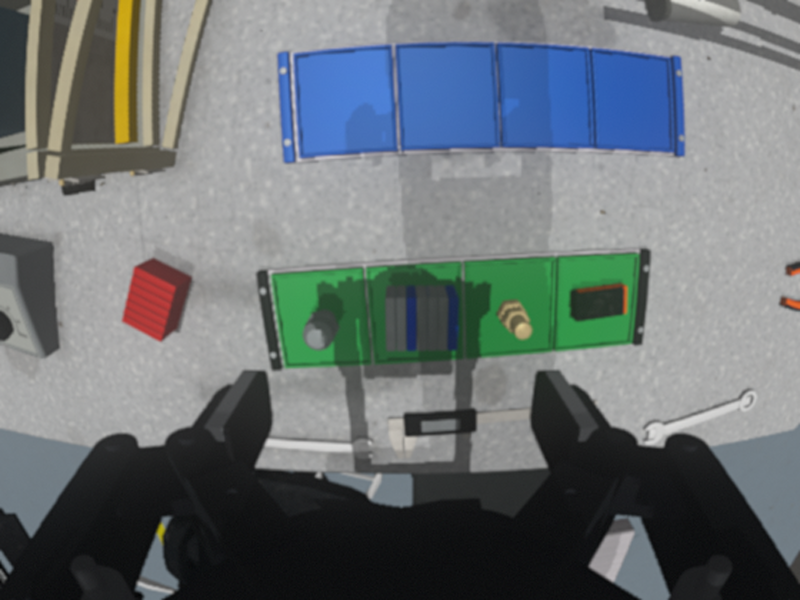

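Blue rack: centre (638.4, 66), yaw +0.053, lip at about 11 mm, consistent between the two views. Green rack: centre (456, 90), yaw +0.0625. In w2 the parts are at gland (320,328), terminals (422,318), union (514,318) and battery (600,302). Now I'll fit part silhouettes in both views.

```bash
cat > fit.py <<'E'
from h import *; import pickle,sys
from scipy.optimize import minimize
def prism(r,z0,z1,n,flat0=True):
    a=np.arange(n)*2*np.pi/n+(np.pi/n if flat0 else 0); rr=r/np.cos(np.pi/n)
    return np.array([[rr*np.cos(t),rr*np.sin(t),z] for t in a for z in(z0,z1)])
def box(a,b,h): return [np.array([[x,y,z] for x in(-a/2,a/2) for y in(-b/2,b/2) for z in(0,h)])]
M={"terminals":box(45,57,36),"battery":box(26,52,17),
 "gland":[prism(9.5,0,16,24),prism(15,16,25,24),prism(12,25,45,6)],
 "union":[prism(11,0,12,6),prism(7.5,12,18,24),prism(10,18,28,6),prism(7,28,48,24)]}
S={"gland":(447,208),"terminals":(456,122),"union":(455,46),"battery":(464,-38)}
def omask(c):
    h=cv2.cvtColor(c["color"],cv2.COLOR_RGB2HSV);g=cv2.inRange(h,(48,90,12),(80,255,255))
    return cv2.resize(cv2.morphologyEx(255-g,cv2.MORPH_OPEN,np.ones((3,3))),None,fx=3,fy=3)>127
def render(n,p,c,o,shape,off,f=3):
    m=np.zeros(shape,np.uint8);q=p[3] if len(p)>3 else 7
    Rz=R.from_euler("z",p[2]).as_matrix()
    for a in M[n]:
        P=(a@Rz.T+np.array([p[0],p[1],q]))/1000
        uv=((proj(c,P,o)+.5)*f-.5-off); cv2.fillConvexPoly(m,cv2.convexHull(np.round(uv*8).astype(np.int32)),1,shift=3)
    return m>0
def fit(n,V,p0=None,f=3,dz=True):
    p0=np.array(list(p0 or S[n])+[0.05,7.]); D=[]
    for c,o in V:
        om=omask(c);ctr=proj(c,np.array([*p0[:2],25])/1000,o)[0]*f;off=(ctr-110).astype(int)
        lo=np.maximum(off,0);sub=np.zeros((220,220),bool);s=om[lo[1]:off[1]+220,lo[0]:off[0]+220];sub[lo[1]-off[1]:lo[1]-off[1]+s.shape[0],lo[0]-off[0]:lo[0]-off[0]+s.shape[1]]=s
        l=cv2.connectedComponents(sub.astype(np.uint8))[1]
        w=render(n,p0,c,o,(220,220),off);i=np.bincount(l[w&sub]).argmax();D.append((c,o,off,l==i))
    def cost(x):
        p=p0+x*np.array([1,1,.05,1]);p=p if dz else np.r_[p[:3],7]
        r=0
        for c,o,off,s in D:
            w=render(n,p,c,o,(220,220),off);r+=1-(w&s).sum()/(w|s).sum()
        return r/len(D)
    b=min((minimize(cost,[0,0,y,0],method="Nelder-Mead",options=dict(initial_simplex=np.array([0,0,y,0])+np.vstack([np.zeros(4),np.eye(4)*[6,6,2,4 if dz else 0.01]]))) for y in(-4,-2,0,2,4)),key=lambda r:r.fun)
    return p0+b.x*np.array([1,1,.05,1]),b.fun,D
if __name__=="__main__":
    V=[pickle.load(open(f"{n}.pkl","rb")) for n in sys.argv[1].split(",")]
    rows=[]
    for n in S:
        p,e,D=fit(n,V);p2,e2,_=fit(n,V,dz=False);print(n,"freez",p.round(3),round(e,3),"z7",p2[:3].round(3),round(e2,3))
        t=[]
        for c,o,off,s in D:
            big=cv2.resize(c["color"],None,fx=3,fy=3);k=np.ascontiguousarray(big[max(off[1],0):off[1]+220,off[0]:off[0]+220]);k=cv2.copyMakeBorder(k,0,220-k.shape[0],0,220-k.shape[1],0)
            for mm,col in((s,(255,0,0)),(render(n,p2,c,o,(220,220),off),(255,255,0))):
                cv2.drawContours(k,cv2.findContours(mm.astype(np.uint8),0,1)[0],-1,col,1)
            t.append(k)
        rows.append(np.vstack(t))
    im=np.hstack(rows);cv2.imwrite(sys.argv[2],cv2.resize(im,None,fx=min(800/im.shape[1],600/im.shape[0]),fy=min(800/im.shape[1],600/im.shape[0]))[:,:,::-1])
E
python3 fit.py w1,w2 pics/f1.png
```

```text
gland freez [ 4.45485e+02  2.12998e+02  2.71000e-01 -3.83500e+00] 0.16 z7 [4.48899e+02 2.09539e+02 3.07000e-01] 0.198
terminals freez [4.57311e+02 1.27915e+02 7.00000e-03 8.54000e+00] 0.038 z7 [4.56414e+02 1.28006e+02 8.00000e-03] 0.039
union freez [4.55334e+02 4.92610e+01 8.00000e-02 7.99500e+00] 0.061 z7 [4.55077e+02 4.91840e+01 2.50000e-02] 0.066
battery freez [ 4.66144e+02 -3.22010e+01  1.18000e-01  5.14800e+00] 0.108 z7 [ 4.66409e+02 -3.18920e+01  1.13000e-01] 0.112
```

View pics/f1.png

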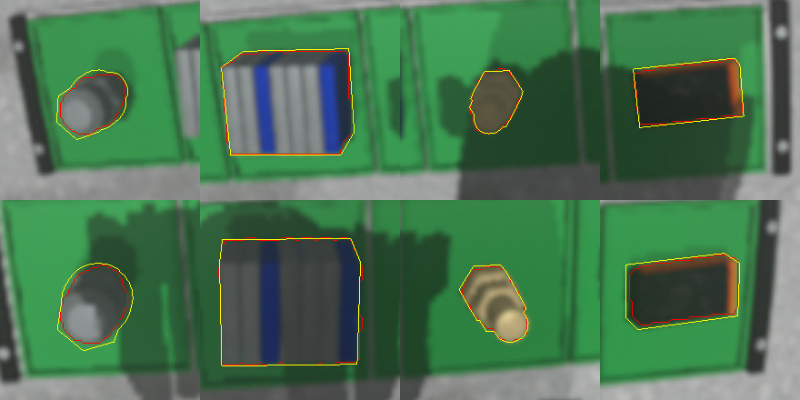

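The terminals, union and battery fit tightly: terminals (456.5,128, yaw 0.01), union (455,49, yaw 0.03–0.08), battery (466,-32, yaw 0.115). The free heights come out near 7 mm. The gland outline is loose at the cap, so I'll remeasure it later. Starting with the battery, which goes to bay +123 (far left).

>>> arm_command --plan '[-11,44,0,0,-11,44,0,0,-11,44,0,0,-11,44,0,0,0,0,0,-0.14,0,0,12,-0.14,0,0,12,-0.14,0,0,12,-0.14,0,0,12,-0.14,0,0,12,-0.14,0,0,12,-0.14,0,0,12,-0.14,0,0,12,-0.14,0,0,12,-0.14,0,0,12,-0.14,0,0,12,-0.14,0,0,0,0,0,0,0,0]' --grip 0.55

```text
time_s: 4.45
eef_pos: [0.4667, -0.0341, 0.1102]
eef_rot: [0.001, 0.67, 0.742, 0.0]
wrist_force: [-0.3, -0.5, 0.1]
opening: 0.549
```

```bash
python3 shot.py w3; sed -i 's/prism(12,25,45,6)\]/prism(12,25,38,6),np.vstack([prism(12,25,38,24),prism(8,44,45,24)])]/' fit.py; python3 fit.py w1,w2,w3 pics/f2.png
```

```text
[ 0.4667 -0.0341  0.1102] [5.79056875e-04 6.70160949e-01 7.42215569e-01 1.31628448e-04] 0.5485704427794277 4.45Traceback (most recent call last):
  File "fit.py", line 40, in <module>
    p,e,D=fit(n,V);p2,e2,_=fit(n,V,dz=False);print(n,"freez",p.round(3),round(e,3),"z7",p2[:3].round(3),round(e2,3))
          ~~~^^^^^
  File "fit.py", line 25, in fit
    lo=np.maximum(off,0);sub=np.zeros((220,220),bool);s=om[lo[1]:off[1]+220,lo[0]:off[0]+220];sub[lo[1]-off[1]:lo[1]-off[1]+s.shape[0],lo[0]-off[0]:lo[0]-off[0]+s.shape[1]]=s
                                                                                              ~~~^^^^^^^^^^^^^^^^^^^^^^^^^^^^^^^^^^^^^^^^^^^^^^^^^^^^^^^^^^^^^^^^^^^^^^^^^^^
ValueError: could not broadcast input array from shape (1085,220) into shape (0,220)
```

View pics/w3.png

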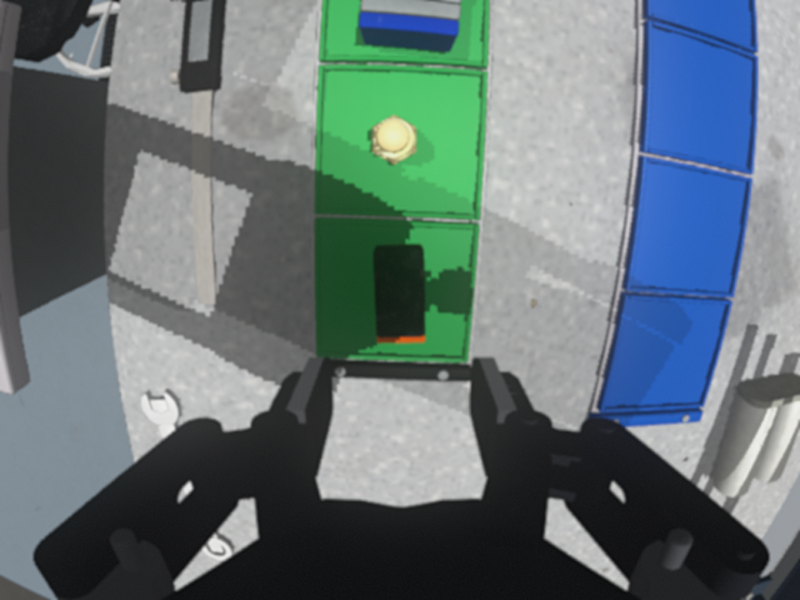

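The view shows the battery centred at (400,292) between the jaws and aligned with them. The union is at (393,138). A quick refit comes before descending.

Run:
```python
from fit import *
g=lambda s:[pickle.load(open(f"w{i}.pkl","rb")) for i in s]
for n,s in(("battery","13"),("battery","3"),("union","23"),("union","3"),("gland","12"),("gland","1"),("gland","2")):
    p,e,_=fit(n,g(s));p2,e2,_=fit(n,g(s),dz=False);print(n,s,p.round(2),round(e,3),p2[:3].round(2),round(e2,3))
```

```text
battery 13 [ 4.6544e+02 -3.2170e+01  1.3000e-01  2.6300e+00] 0.343 [ 4.6631e+02 -3.1520e+01  1.3000e-01] 0.353
battery 3 [ 4.6667e+02 -3.6160e+01  1.1000e-01 -7.0500e+00] 0.607 [ 4.6723e+02 -3.0140e+01  9.0000e-02] 0.62
union 23 [4.5493e+02 4.9080e+01 1.0000e-01 5.6000e+00] 0.069 [4.5508e+02 4.9150e+01 9.0000e-02] 0.065
union 3 [4.5505e+02 4.9620e+01 1.1000e-01 2.9000e+00] 0.031 [4.5517e+02 4.9420e+01 1.1000e-01] 0.047
gland 12 [4.4704e+02 2.1208e+02 3.4000e-01 4.2700e+00] 0.118 [4.4787e+02 2.1075e+02 1.2000e-01] 0.121
gland 1 [4.4789e+02 2.1104e+02 1.2000e-01 7.0600e+00] 0.108 [ 4.4799e+02  2.1098e+02 -1.1000e-01] 0.107
gland 2 [437.55 215.39   0.94 -17.97] 0.087 [ 4.4792e+02  2.1055e+02 -2.2000e-01] 0.128
```

>>> arm_command --plan '[2,0,30,0,0,0,30,0,0,0,25,0,0,0,13,0,0,0,0,0,0,0,0,0]'

```text
time_s: 5.1
eef_pos: [0.467, -0.031, 0.0123]
eef_rot: [0.001, 0.668, 0.744, 0.0]
wrist_force: [-0.4, 0.3, -0.3]
opening: 0.55
```

>>> arm_command --plan '[0,0,0,0,0,0,0,0,0,0,0,0,0,0,0,0,0,0,0,0,0,0,0,0]' --grip 0

```text
time_s: 5.7
eef_pos: [0.4676, -0.031, 0.013]
eef_rot: [0.001, 0.668, 0.744, 0.001]
wrist_force: [-1.4, -0.7, 5.6]
opening: 0.28
```

>>> arm_command --plan '[0,0,-30,0,0,0,-30,0.054,35,29,0,0,35,29,0,0,35,29,0,0,35,29,0,0,35,29,0,0,35,29,0,0,2,2,0,0,0,0,0,0,0,0,0,0,0,0,0,0]'

```text
time_s: 6.9
eef_pos: [0.6299, 0.1895, 0.0715]
eef_rot: [-0.0, 0.688, 0.726, -0.0]
wrist_force: [-0.3, 0.4, -0.7]
opening: 0.285
```

```bash
cat > go.py <<'E'
# usage: go.py x y yaw(part frame) : shift in tool axes (after the turn) from the present measured pose
import sys; from h import *; from bench import ctrl
o=ctrl.get_obs(); p=np.array(o["eef_pos"])*1000; Rt=Rq(o["eef_rot"]); yaw=np.arctan2(Rt[1,0],Rt[0,0])
x,y,w=map(float,sys.argv[1:4]); t=np.pi/2+w; d=np.array([x,y])-p[:2]
print("tcp",p.round(1),"partyaw",round(yaw-np.pi/2,3),"open",round(o["opening"],3),"| turn",round(-(t-yaw),3),"tool x",round(d@[np.cos(t),np.sin(t)],1),"tool y",round(d@[np.sin(t),-np.cos(t)],1))
E
python3 go.py 631.8 189.8 .053; python3 shot.py w4
```

```text
tcp [629.9 189.5  71.5] partyaw 0.053 open 0.285 | turn -0.0 tool x 0.2 tool y 1.9
[0.6299 0.1895 0.0715] [-7.23879331e-05  6.88209672e-01  7.25511804e-01 -2.53160579e-04] 0.284840159485953 6.9
```

View pics/w4.png

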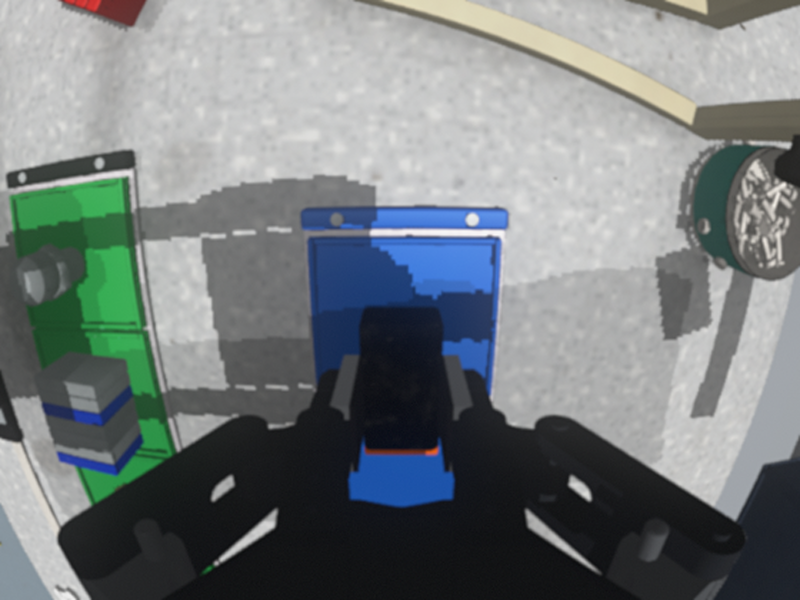

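The battery is held straight between the jaws at (400,380), over the leftmost blue bay. I'm lowering and releasing it with a partial opening.

>>> arm_command --plan '[0,2,25,0,0,0,20,0,0,0,9,0,0,0,4,0,0,0,0,0,0,0,0,0]'

```text
time_s: 7.55
eef_pos: [0.6332, 0.1905, 0.0143]
eef_rot: [0.001, 0.688, 0.726, 0.001]
wrist_force: [1.1, 0.2, -0.5]
opening: 0.285
```

>>> arm_command --plan '[0,0,0,0,0,0,0,0,0,0,0,0]' --grip 0.5

```text
time_s: 7.85
eef_pos: [0.6327, 0.1907, 0.0136]
eef_rot: [0.0, 0.688, 0.726, 0.0]
wrist_force: [0.5, 0.6, -0.8]
opening: 0.499
```

>>> arm_command --plan '[0,0,-10,0,0,0,-40,0,0,0,-40,0,0,0,0,0,0,0,0,0]'

```text
time_s: 8.35
eef_pos: [0.6337, 0.191, 0.1056]
eef_rot: [0.001, 0.688, 0.726, 0.001]
wrist_force: [1.1, -0.0, -0.5]
opening: 0.499
```

```bash
python3 go.py 455 49 0.1; python3 go.py 456.5 128 0.01
```

```text
tcp [633.7 191.  105.6] partyaw 0.054 open 0.499 | turn -0.046 tool x -123.4 tool y -192.0
tcp [633.7 191.  105.6] partyaw 0.054 open 0.499 | turn 0.044 tool x -61.2 tool y -177.8
```

>>> arm_command --plan '[0,0,0,-0.046,-24.5,-38.5,0,0,-24.5,-38.5,0,0,-24.5,-38.5,0,0,-24.5,-38.5,0,0,-24.5,-38,0,0,0,0,0,0,0,0,0,0,0,0,0,0]'

```text
time_s: 9.25
eef_pos: [0.4544, 0.0499, 0.1032]
eef_rot: [0.0, 0.671, 0.742, 0.0]
wrist_force: [0.4, -0.3, 0.9]
opening: 0.499
```

```bash
python3 go.py 455 49 0.1;python3 shot.py w5
python3 - <<'E'
from fit import *
V=[pickle.load(open("w5.pkl","rb"))]
for n in("union","terminals"):
  try:
    p,e,_=fit(n,V,dz=False);print(n,p.round(2),round(e,3))
  except Exception as x: print(n,x)
E
```

```text
tcp [454.4  49.9 103.2] partyaw 0.1 open 0.499 | turn -0.0 tool x -0.9 tool y 0.5
[0.4544 0.0499 0.1032] [9.51088252e-05 6.70902910e-01 7.41545170e-01 1.94945604e-04] 0.49905884388208005 9.25
union [4.5517e+02 4.9510e+01 1.1000e-01 7.0000e+00] 0.066
terminals [4.5644e+02 1.2832e+02 1.0000e-02 7.0000e+00] 0.009
```

View pics/w5.png

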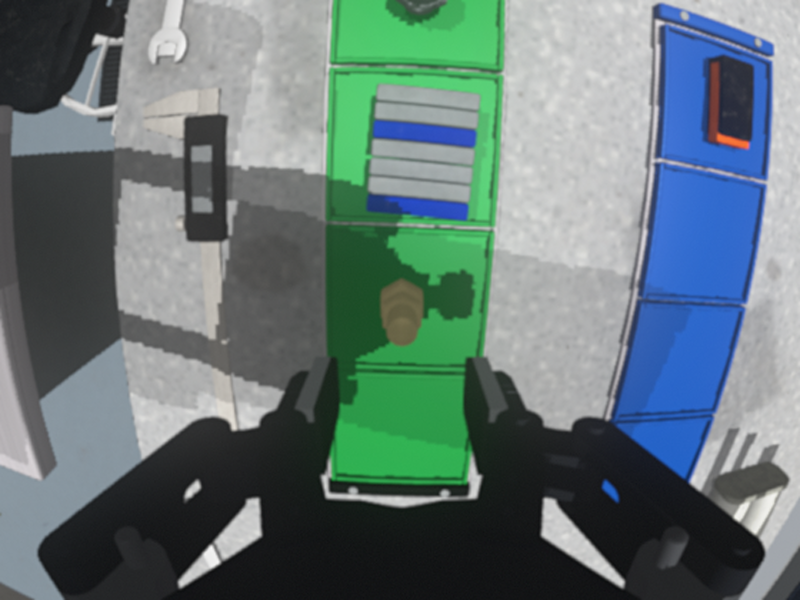

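The battery sits upright in the far left bay at (732,100). The union at (401,310) is centred between the jaws. Descending on the union now.

>>> arm_command --plan '[0,0.5,30,0,0,0,30,0,0,0,22,0,0,0,10,0,0,0,0,0,0,0,0,0]'

```text
time_s: 9.9
eef_pos: [0.4551, 0.0499, 0.0118]
eef_rot: [0.0, 0.671, 0.742, 0.0]
wrist_force: [-0.3, 0.1, 0.9]
opening: 0.5
```

>>> arm_command --plan '[0,0,0,0,0,0,0,0,0,0,0,0,0,0,0,0,0,0,0,0,0,0,0,0]' --grip 0

```text
time_s: 10.5
eef_pos: [0.4554, 0.0496, 0.0127]
eef_rot: [0.001, 0.671, 0.742, 0.001]
wrist_force: [-1.4, 0.8, 6.3]
opening: 0.226
```

>>> arm_command --plan '[0,0,-25,0,0,0,-30,0,0,0,-30,0,0,0,0,0,0,0,0,0]'

```text
time_s: 11.0
eef_pos: [0.4549, 0.0496, 0.0972]
eef_rot: [0.001, 0.671, 0.742, 0.001]
wrist_force: [0.1, -0.5, -0.6]
opening: 0.219
```

```bash
python3 go.py 636.2 106.9 0.1
```

```text
tcp [454.9  49.6  97.2] partyaw 0.1 open 0.219 | turn 0.0 tool x 38.9 tool y 186.1
```

>>> arm_command --plan '[0,0,0,0.047,9.5,37,0,0,9.5,37,0,0,9.5,37,0,0,9.5,37,0,0,9.5,37,0,0,0,0,0,0,0,0,0,0,0,0,0,0]'

```text
time_s: 11.9
eef_pos: [0.6346, 0.1068, 0.0946]
eef_rot: [-0.001, 0.688, 0.726, -0.001]
wrist_force: [-0.3, -0.3, -0.4]
opening: 0.223
```

```bash
python3 go.py 636.2 106.9 0.053; python3 shot.py w6
```

```text
tcp [634.6 106.8  94.6] partyaw 0.053 open 0.223 | turn -0.0 tool x -0.0 tool y 1.6
[0.6346 0.1068 0.0946] [-0.00121414  0.6881336   0.72558204 -0.0011694 ] 0.22304435738952536 11.9
```

View pics/w6.png

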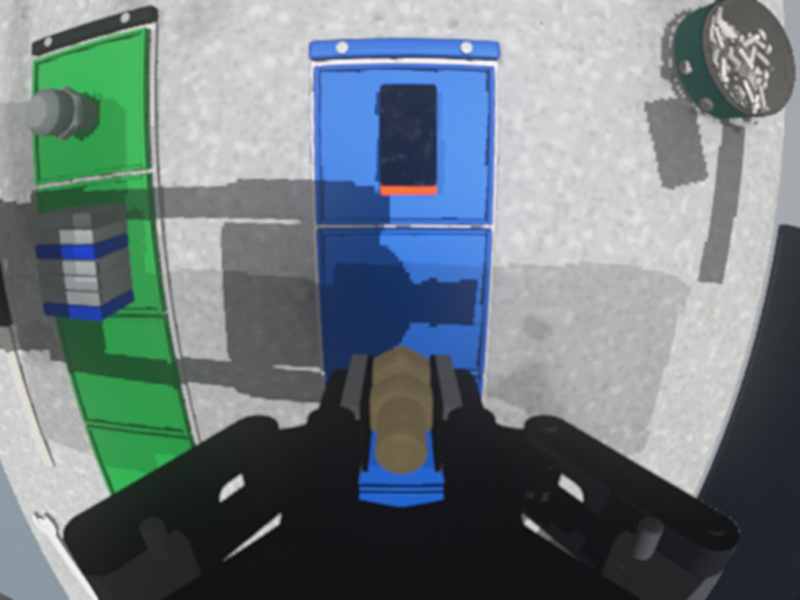

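The battery is centred in its bay at (407,140), and the union is held upright at (402,410). I'm lowering and releasing it.

>>> arm_command --plan '[0,1.5,30,0,0,0,28,0,0,0,15,0,0,0,8,0,0,0,0,0,0,0,0,0]'

```text
time_s: 12.55
eef_pos: [0.6387, 0.107, 0.0164]
eef_rot: [0.001, 0.688, 0.726, 0.001]
wrist_force: [0.2, -0.7, -0.2]
opening: 0.222
```

>>> arm_command --plan '[0,0,0,0,0,0,0,0,0,0,0,0]' --grip 0.45

```text
time_s: 12.85
eef_pos: [0.6385, 0.1071, 0.0162]
eef_rot: [0.001, 0.688, 0.726, 0.001]
wrist_force: [0.6, 0.2, -0.7]
opening: 0.449
```

>>> arm_command --plan '[0,0,-15,0,0,0,-40,0,0,0,-40,0,0,0,0,0,0,0,0,0]'

```text
time_s: 13.35
eef_pos: [0.6392, 0.1071, 0.1131]
eef_rot: [0.002, 0.688, 0.726, 0.001]
wrist_force: [0.2, 0.2, -0.1]
opening: 0.456
```

```bash
python3 go.py 456.4 128.3 0.01
```

```text
tcp [639.2 107.1 113.1] partyaw 0.053 open 0.456 | turn 0.043 tool x 23.0 tool y -182.6
```

>>> arm_command --plan '[0,0,0,0.043,4.6,-36.5,0,0,4.6,-36.5,0,0,4.6,-36.5,0,0,4.6,-36.5,0,0,4.6,-36.5,0,0,0,0,0,0,0,0,0,0,0,0,0,0]' --grip 0.8

```text
time_s: 14.25
eef_pos: [0.456, 0.1281, 0.1103]
eef_rot: [0.0, 0.704, 0.711, 0.0]
wrist_force: [0.5, 0.2, -0.8]
opening: 0.799
```

```bash
python3 go.py 456.4 128.3 0.01; python3 shot.py w7
python3 - <<'E'
from fit import *
V=[pickle.load(open("w7.pkl","rb"))]
for n in("gland",):
    for U in(V,V+[pickle.load(open("w1.pkl","rb"))]):
        p,e,_=fit(n,U,dz=False);print(n,p.round(2),round(e,3))
E
```

```text
tcp [456.  128.1 110.3] partyaw 0.01 open 0.799 | turn -0.0 tool x 0.2 tool y 0.4
[0.456  0.1281 0.1103] [2.02434170e-04 7.03631359e-01 7.10565150e-01 1.94914944e-04] 0.7988732880212148 14.25
gland [4.4796e+02 2.1019e+02 2.0000e-02 7.0100e+00] 0.189
gland [4.4783e+02 2.1076e+02 1.3000e-01 7.0000e+00] 0.149
```

View pics/w7.png

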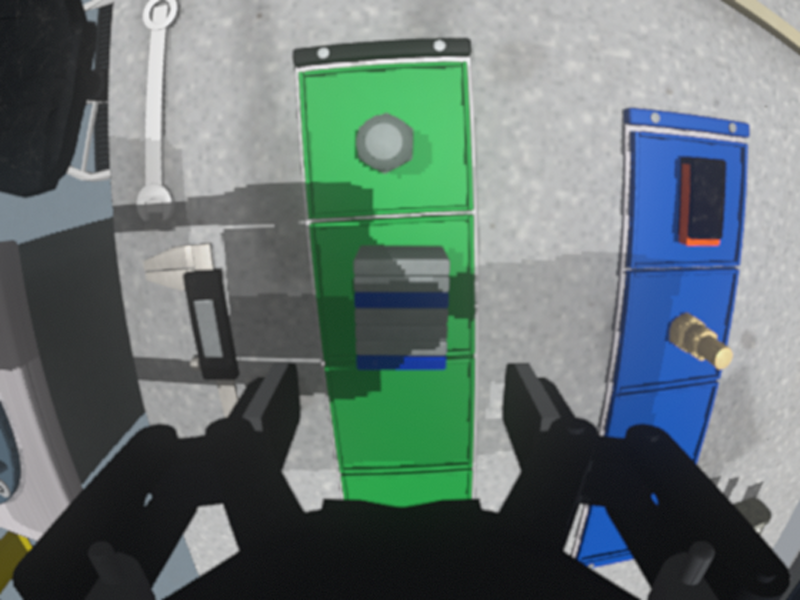

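The union stands upright in the second bay at (700,340). The terminals at (401,307) are centred between the jaws. The gland at (385,141) has its flats facing the jaws. Gripping the terminals.

>>> arm_command --plan '[0,0.5,30,0,0,0,30,0,0,0,25,0,0,0,10,0,0,0,0,0,0,0,0,0]'

```text
time_s: 14.9
eef_pos: [0.4566, 0.1281, 0.0159]
eef_rot: [0.0, 0.704, 0.711, 0.0]
wrist_force: [-0.4, -0.2, -0.1]
opening: 0.8
```

>>> arm_command --plan '[0,0,0,0,0,0,0,0,0,0,0,0,0,0,0,0,0,0,0,0,0,0,0,0]' --grip 0

```text
time_s: 15.5
eef_pos: [0.4572, 0.1283, 0.0168]
eef_rot: [0.001, 0.704, 0.711, 0.001]
wrist_force: [0.5, -0.6, 5.8]
opening: 0.516
```

>>> arm_command --plan '[0,0,-25,0,0,0,-30,0,0,0,-30,0,0,0,0,0,0,0,0,0]'

```text
time_s: 16.0
eef_pos: [0.4562, 0.1282, 0.101]
eef_rot: [0.001, 0.704, 0.711, 0.001]
wrist_force: [-0.8, 0.1, -1.8]
opening: 0.515
```

```bash
python3 go.py 640.6 25.1 0.053
```

```text
tcp [456.2 128.2 101. ] partyaw 0.01 open 0.515 | turn -0.043 tool x -112.8 tool y 178.7
```

>>> arm_command --plan '[0,0,0,-0.043,-22.5,35.7,0,0,-22.5,35.7,0,0,-22.5,35.7,0,0,-22.5,35.7,0,0,-22.5,35.7,0,0,0,0,0,0,0,0,0,0,0,0,0,0]'

```text
time_s: 16.9
eef_pos: [0.638, 0.026, 0.0985]
eef_rot: [-0.002, 0.688, 0.726, -0.001]
wrist_force: [0.3, 0.4, -1.1]
opening: 0.519
```

```bash
python3 go.py 640.6 25.1 0.053
```

```text
tcp [638.   26.   98.5] partyaw 0.053 open 0.519 | turn 0.0 tool x -1.0 tool y 2.6
```

>>> arm_command --plan '[-1,0,30,0,0,0,28,0,0,0,16,0,0,0,6,0,0,0,0,0,0,0,0,0,0,0,0,0]'

```text
time_s: 17.6
eef_pos: [0.6411, 0.0243, 0.0219]
eef_rot: [0.001, 0.688, 0.726, 0.001]
wrist_force: [1.2, 0.3, -1.6]
opening: 0.515
```

```bash
python3 go.py 640.6 25.1 0.053
```

```text
tcp [641.1  24.3  21.9] partyaw 0.053 open 0.515 | turn 0.0 tool x 0.9 tool y -0.5
```

>>> arm_command --plan '[0.5,0,4,0,0,0,0.5,0,0,0,0,0,0,0,0,0]'

```text
time_s: 18.0
eef_pos: [0.6408, 0.0247, 0.0168]
eef_rot: [0.001, 0.688, 0.726, 0.001]
wrist_force: [-0.7, 0.8, 5.7]
opening: 0.516
```

>>> arm_command --plan '[0,0,0,0,0,0,0,0,0,0,0,0]' --grip 0.75

```text
time_s: 18.3
eef_pos: [0.6394, 0.0249, 0.0153]
eef_rot: [-0.0, 0.688, 0.726, -0.0]
wrist_force: [-0.1, -0.2, -0.5]
opening: 0.749
```

>>> arm_command --plan '[0,0,-15,0,0,0,-40,0,0,0,-40,0,0,0,0,0,0,0,0,0]'

```text
time_s: 18.8
eef_pos: [0.6411, 0.0247, 0.1133]
eef_rot: [0.002, 0.688, 0.726, 0.001]
wrist_force: [-0.1, 0.4, -0.4]
opening: 0.755
```

```bash
python3 go.py 448 210.7 0.03
```

```text
tcp [641.1  24.7 113.3] partyaw 0.053 open 0.755 | turn 0.023 tool x 191.7 tool y -187.5
```

>>> arm_command --plan '[0,0,0,0.023,32,-31.2,0,0,32,-31.2,0,0,32,-31.2,0,0,32,-31.2,0,0,32,-31.2,0,0,32,-31.2,0,0,0,0,0,0,0,0,0,0,0,0,0,0]' --grip 0.5

```text
time_s: 19.8
eef_pos: [0.4474, 0.2106, 0.1103]
eef_rot: [-0.0, 0.697, 0.717, -0.0]
wrist_force: [0.1, 0.2, 0.1]
opening: 0.497
```

```bash
python3 go.py 448 210.7 0.03; python3 shot.py w8
python3 - <<'E'
from fit import *
V=[pickle.load(open("w8.pkl","rb"))]
p,e,D=fit("gland",V,dz=False);print(p.round(2),round(e,3))
E
```

```text
tcp [447.4 210.6 110.3] partyaw 0.029 open 0.497 | turn -0.001 tool x 0.1 tool y 0.6
[0.4474 0.2106 0.1103] [-4.63121060e-05  6.96697565e-01  7.17364891e-01 -3.35944080e-04] 0.49715829690800317 19.8
[4.4842e+02 2.0881e+02 3.0000e-02 7.0000e+00] 0.153
```

View pics/w8.png

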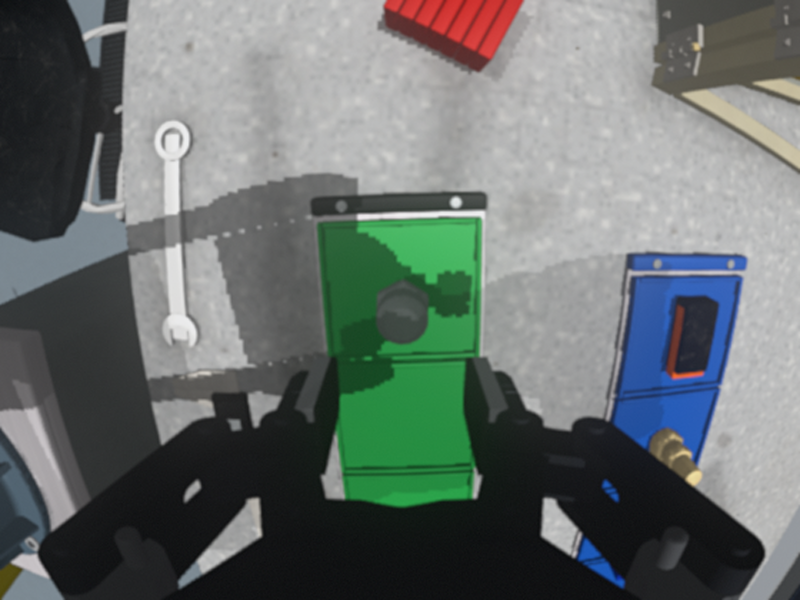

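The gland at (402,312) is centred between the jaws with its hexagon corner pointing along the row. The cap will be gripped with the tips just above the collar.

>>> arm_command --plan '[0,0.5,30,0,0,0,26,0,0,0,14,0,0,0,6,0,0,0,0,0,0,0,0,0]'

```text
time_s: 20.45
eef_pos: [0.4485, 0.2108, 0.0354]
eef_rot: [0.0, 0.697, 0.717, 0.0]
wrist_force: [0.5, -0.2, -0.5]
opening: 0.499
```

>>> arm_command --plan '[0,0,0,0,0,0,0,0,0,0,0,0,0,0,0,0,0,0,0,0,0,0,0,0]' --grip 0

```text
time_s: 21.05
eef_pos: [0.4485, 0.2113, 0.036]
eef_rot: [0.001, 0.696, 0.718, 0.001]
wrist_force: [-0.6, -0.8, 7.1]
opening: 0.25
```

>>> arm_command --plan '[0,0,-25,0,0,0,-30,0,0,0,-10,0,0,0,0,0,0,0,0,0]'

```text
time_s: 21.55
eef_pos: [0.447, 0.2111, 0.0991]
eef_rot: [-0.0, 0.696, 0.718, -0.0]
wrist_force: [-0.4, -0.3, -1.1]
opening: 0.255
```

```bash
python3 go.py 645 -56.8 0.053
```

```text
tcp [447.  211.1  99.1] partyaw 0.03 open 0.255 | turn -0.023 tool x -278.0 tool y 183.5
```

>>> arm_command --plan '[0,0,0,-0.023,-34.6,22.9,0,0,-34.6,22.9,0,0,-34.6,22.9,0,0,-34.6,22.9,0,0,-34.6,22.9,0,0,-34.6,22.9,0,0,-34.6,22.9,0,0,-34.6,22.9,0,0,0,0,0,0,0,0,0,0,0,0,0,0]'

```text
time_s: 22.75
eef_pos: [0.6437, -0.0545, 0.0983]
eef_rot: [-0.001, 0.688, 0.726, -0.001]
wrist_force: [-0.1, 0.3, -1.5]
opening: 0.252
```

```bash
python3 go.py 645 -56 0.053; python3 shot.py w9
```

```text
tcp [643.7 -54.5  98.3] partyaw 0.054 open 0.252 | turn 0.001 tool x -1.6 tool y 1.2
[ 0.6437 -0.0545  0.0983] [-1.40950293e-03  6.87799267e-01  7.25899338e-01 -5.77564055e-04] 0.25230816921318383 22.75
```

View pics/w9.png

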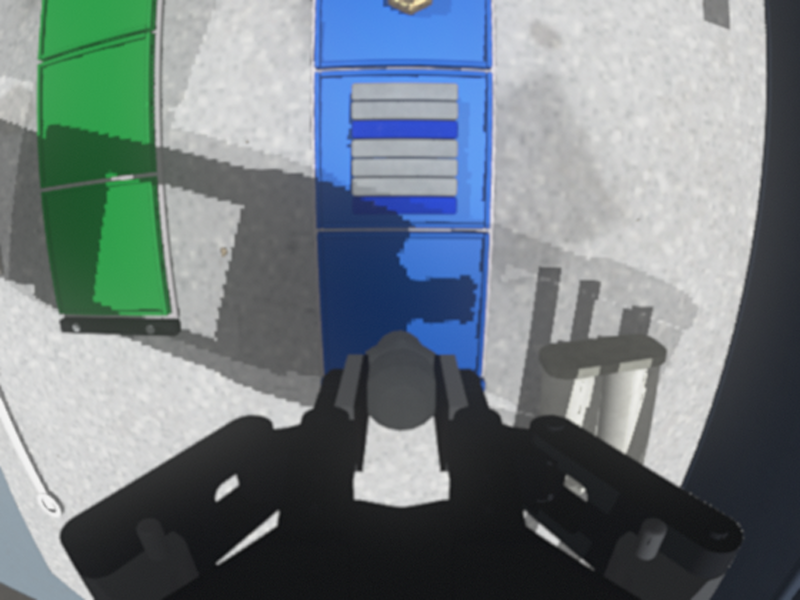

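The terminals are centred in the third bay at (404,147), and the gland is held upright at (402,380). Lowering.

>>> arm_command --plan '[-1,0,25,0,0,0,20,0,0,0,12,0,0,0,4,0,0,0,0,0,0,0,0,0,0,0,0,0]'

```text
time_s: 23.5
eef_pos: [0.6461, -0.0567, 0.0401]
eef_rot: [0.001, 0.688, 0.726, 0.0]
wrist_force: [0.4, 0.2, 0.5]
opening: 0.254
```

```bash
python3 go.py 645 -56 0.053
```

```text
tcp [646.1 -56.7  40.1] partyaw 0.053 open 0.254 | turn 0.0 tool x 0.8 tool y -1.0
```

>>> arm_command --plan '[0.5,-1,3,0,0,0,1,0,0,0,0,0,0,0,0,0]'

```text
time_s: 23.9
eef_pos: [0.6448, -0.0564, 0.036]
eef_rot: [0.001, 0.688, 0.726, 0.0]
wrist_force: [-1.8, -0.7, 5.5]
opening: 0.258
```

>>> arm_command --plan '[0,0,0,0,0,0,0,0,0,0,0,0]' --grip 0.5

```text
time_s: 24.2
eef_pos: [0.644, -0.0561, 0.0346]
eef_rot: [-0.0, 0.688, 0.726, -0.0]
wrist_force: [0.5, -0.2, -0.2]
opening: 0.503
```

>>> arm_command --plan '[0,0,-15,0,0,0,-40,0,0,0,-40,0,-30,-40,-40,0,-30,-40,-40,0,-30,-40,-20,0,0,0,0,0,0,0,0,0]'

```text
time_s: 25.0
eef_pos: [0.5487, -0.1369, 0.2127]
eef_rot: [0.001, 0.689, 0.725, 0.001]
wrist_force: [0.2, -0.1, -1.3]
opening: 0.501
```

```bash
python3 shot.py w10
python3 - <<'E'
from fit import *
from bench import ctrl
c,o=pickle.load(open("w10.pkl","rb")); s=ctrl.camera("scene"); k=ctrl.camera("side")
a=cv2.resize(s["color"][170:290,170:350],(790,527));cv2.imwrite("pics/end.png",a[:,:,::-1])
import fit
fit.omask=lambda c:cv2.resize(cv2.morphologyEx(255-cv2.inRange(cv2.cvtColor(c["color"],cv2.COLOR_RGB2HSV),(102,120,50),(118,255,255)),cv2.MORPH_OPEN,np.ones((3,3))),None,fx=3,fy=3)>127
for n,t in(("battery",(631.8,188.8)),("union",(636.2,106.9)),("terminals",(640.6,25.1)),("gland",(645,-56.8))):
    for nm,V in(("wrist",[(c,o)]),("scene+side",[(s,None),(k,None)])):
        try:
            p,e,_=fit.fit(n,V,p0=t,dz=False);print(n,nm,"off target",(p[:2]-t).round(1),"yaw",p[2].round(2),round(e,2))
        except Exception as x: print(n,nm,"no",x)
E
```

```text
[ 0.5487 -0.1369  0.2127] [1.32695494e-03 6.88859091e-01 7.24893814e-01 5.92791780e-04] 0.5008047810029865 25.0
battery wrist no could not broadcast input array from shape (1098,220) into shape (0,220)
battery scene+side off target [ 0.2 -1.8] yaw 0.18 0.57
union wrist no attempt to get argmax of an empty sequence
union scene+side off target [ 2.8 -2.4] yaw 0.31 0.96
terminals wrist off target [  1.6 -23.9] yaw 0.02 0.46
terminals scene+side off target [-0.5  7.4] yaw -0.09 0.78
gland wrist off target [ 1.1 -0.3] yaw 0.08 0.13
gland scene+side off target [-2.2 -1.4] yaw -0.31 0.55
```

View pics/w10.png

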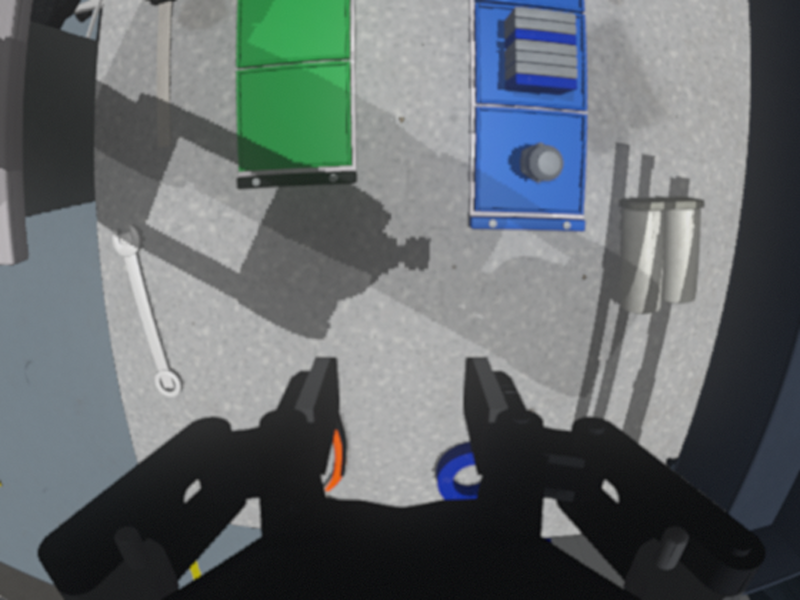

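View pics/end.png

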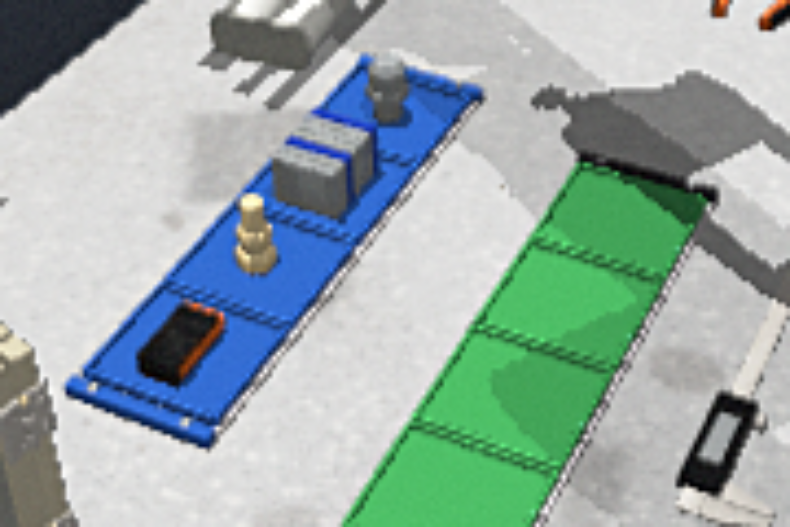

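All four parts stand upright in the blue rack and the green rack is empty. The gland fit is within about 1 mm of its bay centre. The cutters and tape are untouched. Some of the automatic fits, such as terminals from the wrist, are unreliable because the part's blue plates match the tray colour. Earlier overhead views showed those parts centred. Handing in.

```bash
python3 -c "
from bench import ctrl
print(ctrl.hand_in(), ctrl.get_obs()['time_s'])"
```

```text
the job is handed in; nothing more can be done
the job is handed in; nothing more can be done
```

All four parts are in the blue rack in reverse order, and I handed the job in at about 25 s on the robot clock. From left to right they now stand battery, union, terminals, gland. Each is the same way up as before and the gripper is clear of everything. I did not touch the cutters, the tape or the red look-alike block.

**What the last checks showed:**
- **Final pictures:** every part is upright in its own bay and the green rack is empty.
- **Gland:** the wrist-camera fit put it about 1 mm from its bay centre.
- **Battery, union and terminals:** I judged these from where the tool let go of them. All were within about 3 mm of their bay centres; the union was the farthest off, about 2.5 mm in x. The wrist views agreed for the battery and terminals.
- **Union:** it was released about 3.5 mm above the bay floor and stayed upright.

**Checks that failed or disagreed:** the final automatic outline fits were no use for the battery, union and terminals. The union and battery were out of the wrist view. The terminals' blue plates match the tray colour, which gave a false 24 mm offset that the pictures contradict. The scene and side camera fits were poor as well.

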